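# Snap the bezel onto a desk clock

### The arm

A 6-joint arm with a two-finger parallel gripper is mounted at the origin on the work surface. World frame = base frame: x ahead of the robot, y to its left, z up, the work surface at z = 0. Lengths are in m, angles in rad, forces in N, time in s.
With the tool pointing down it reaches from about 0.35 to 0.775 m from the base axis. Payload 7.3 kg.
Tool frame: the origin (TCP) lies at the very end of the fingers, on their centre line; the grasp point (between the pads) lies 19 mm behind it (pinch_z is the distance from the TCP to the grasp point, in m); z points along the fingers, y is the line along which they close (so a half turn about z gives the same grasp; the last joint's range is limited). The gripper opens to 92 mm and grips with 3 to 60 N. Pads are 19 mm wide; open, the fingers measure 130 mm over their backs; the gripper's body (75 mm by 190 mm) begins 47 mm behind the grasp point.
Start: joints at [1.009, 0.342, 1.524, -0, 1.275, -0.146], TCP at [0.212, 0.48, 0.227] pointing down, gripper open.
Joint ranges: [-2.53, 2.53], [-0.77, 2.02], [0.04, 2.7], [-1, 4.14], [0.28, 2.66], [-3.11, 3.11]. Speed limits (rad/s): [2.57, 2.57, 3.14, 3.14, 3.14, 3.14].

### API

Orientations are given as [roll, pitch, yaw] about the fixed x, y, z axes, in that order (R = Rz(yaw) Ry(pitch) Rx(roll)).
In Python, from cell import * gives the robot as it stands.
- The arm moves only by the tool arm_command, never from a script. Its arguments are lists of equal length, an entry for each row: "fingers": the gripper command: -1 is fully open, 1 is shut, values between are in proportion; "travel": the shift along the tool's x, y, z in m, a list of three; "dr": the turn, a rotation vector about the tool's x, y, z in degrees, a list of three. In form: {"fingers": [fingers, ...], "travel": [[x, y, z], ...], "dr": [[wx, wy, wz], ...]}. A call has 1 to 8 rows; each row is the pose to reach, as a shift and turn from the pose commanded when the call began, along the tool's axes at that moment; what a row does not reach only later rows make up. A row lasts 1/12 s, in which the tool goes at most 41.7 mm and 7.16 degrees, less where a joint would pass 70% of its speed; a pose out of reach is approached as far as the arm can. A call with a gripper value outside its range is refused whole. The fingers move at their own pace and stop on an object; "squeeze" is the grip in N (left out, the last holds). Time passes only in rows, so rows that repeat a pose let the fingers close. It gives the time, the measured TCP pose, the force, the opening and the grip force at its end, in the units of the state.
- observe(): the state, without advancing time (a new reading comes with each control period).
- read_camera(name): name is "scene" or "top" or "wrist"; returns a dict with "color" (384x512x3 uint8, blue, green, red), "z_map" (384x512 float32, m along the optical axis (not along the pixel's ray), 0 where there is no reading), "fx", "fy", "cx", "cy" (pixels), "R" (3x3) and "t" (3): a world point X has camera coordinates R X + t. Camera axes: x right, y down, z forward; pixel columns grow to the right and rows downward; lengths in m; the calibration is good to about 2 mm. A picture is of the moment at which its call begins.
- hand_in(): hands the job in; it is judged then, once.
The state is a dict: "time": time; "qpos": joint angles; "qvel": joint speeds; "joint_efforts": joint torques, N m; "tool_pos": TCP position; "tool_rot": TCP orientation; "contact_force": force on the tool from outside, world axes, zero at the start; "torque": the same for the moment, N m; "opening": finger opening in m; "grip_force": force on a finger pad.
Only numpy, scipy, OpenCV 4.12 (cv2) and the standard library are available. Lean on these libraries where they do the work, as an engineer would, in place of code of your own. Each camera call takes 0.05 s, during which the arm holds its last target. There are 200 camera calls.

### The job

The brass bezel of the desk clock is laid on but not clicked in: press round its rim with your fingertips, section by section, until all four sections have snapped fully home. Only press: do not pick the clock up or push it out of its place, do not lean on the glass, and leave the other things on the bench alone.

Things in the scene. Friction and masses are not known exactly. Their poses are not given: they have to be found in the camera images.
- clock: Round desk clock lying on its back on the bench, dial up, loose, about 0.8 kg. Dark wooden case 150 mm across, 32 mm high; on it a brass snap-fit bezel in four separate quarter-ring sections a, b, c, d. Origin: centre of the underside; z up. In its frame section a is centred on +x, b on +y, c on -x, d on -y. It may lie turned to any angle.
- glass: Clear flat glass over the white dial, 102 mm across, fixed in the clock; its face is 42 mm above the bench, 4 mm below the top of a shut bezel section. Origin on the clock's axis, at the underside of the clock. Fragile: more than 5 N on it breaks it.
- rim_a_top (a point): Middle of the flat top of bezel section a (a small red dot), moving with it. The section is a brass quarter ring from 54 to 75 mm off the clock's axis (21 mm wide), 84 degrees long; this point is 64.5 mm off the axis. Top face 52 mm above the bench when standing proud, 46 mm when home. x points outward from the clock's axis, z up.
- rim_a (a joint): How far section a is pressed down, in m: 0 standing proud, 0.006 fully home; it slides straight down, wherever on it one presses. Sprung over-centre catch: it takes about 6 to 7 N to start it down, then gives way, snaps home by itself past half way and stays there; let go earlier, it springs back up. It stands proud at the start.
- rim_b_top (a point): Middle of the flat top of bezel section b (a small red dot), moving with it. The section is a brass quarter ring from 54 to 75 mm off the clock's axis (21 mm wide), 84 degrees long; this point is 64.5 mm off the axis. Top face 52 mm above the bench when standing proud, 46 mm when home. x points outward from the clock's axis, z up.
- rim_b (a joint): How far section b is pressed down, in m: 0 standing proud, 0.006 fully home; it slides straight down, wherever on it one presses. Sprung over-centre catch: it takes about 6 to 7 N to start it down, then gives way, snaps home by itself past half way and stays there; let go earlier, it springs back up. It stands proud at the start.
- rim_c_top (a point): Middle of the flat top of bezel section c (a small red dot), moving with it. The section is a brass quarter ring from 54 to 75 mm off the clock's axis (21 mm wide), 84 degrees long; this point is 64.5 mm off the axis. Top face 52 mm above the bench when standing proud, 46 mm when home. x points outward from the clock's axis, z up.
- rim_c (a joint): How far section c is pressed down, in m: 0 standing proud, 0.006 fully home; it slides straight down, wherever on it one presses. Sprung over-centre catch: it takes about 6 to 7 N to start it down, then gives way, snaps home by itself past half way and stays there; let go earlier, it springs back up. It stands proud at the start.
- rim_d_top (a point): Middle of the flat top of bezel section d (a small red dot), moving with it. The section is a brass quarter ring from 54 to 75 mm off the clock's axis (21 mm wide), 84 degrees long; this point is 64.5 mm off the axis. Top face 52 mm above the bench when standing proud, 46 mm when home. x points outward from the clock's axis, z up.
- rim_d (a joint): How far section d is pressed down, in m: 0 standing proud, 0.006 fully home; it slides straight down, wherever on it one presses. Sprung over-centre catch: it takes about 6 to 7 N to start it down, then gives way, snaps home by itself past half way and stays there; let go earlier, it springs back up. It stands proud at the start.
- pin_punch: Dark steel pin punch, 100 mm long, 10 mm thick, lying along its x; origin under the middle of its handle, on the bench. Loose bystander, to be left alone.
- eyeglass_ring: Ivory-coloured ring, 52 mm across, 30 mm high; origin centre of underside. Loose bystander, to be left alone.
- pocket_watch: Steel pocket watch, 46 mm across, 11 mm thick, crown to its +x; origin centre of underside. Loose bystander, to be left alone.
- ivory_cup: Small ivory cup, 40 mm across, 35 mm high; origin centre of underside. Loose bystander, to be left alone.
- parts_tray: Square ivory tray, 100 x 100 x 22 mm; origin centre of underside. Loose bystander, to be left alone.
- screwdriver: Screwdriver 150 mm long lying along its x; origin below its middle. Loose bystander, to be left alone.
- oil_jar: Small amber jar with a brass cap, 40 mm across, 50 mm high; origin centre of underside. Loose bystander, to be left alone.

How it is judged:
At the end, for the whole second after the job is handed in: All four bezel sections are snapped home (joints above 4.5 mm of 6 mm), and the clock lies flat (under 0.05 rad) and at rest on the bench, within 30 mm of where it was (value of joint each of rim_a, rim_b, rim_c, rim_d above 0.0045 m and distance of clock from where it was at the start of the episode below 0.03 m and height (world z) of clock below 0.005 m and angle between clock's own z axis and vertical below 0.05 rad and linear speed of clock below 0.02 m/s); the robot touches nothing.
It fails at once if the glass is leaned on (over 5 N) (contact force between glass and anything else above 5 N).
It fails at once if the clock is lifted (over 10 mm) or tipped (over 0.2 rad) (height (world z) of clock above 0.01 m or angle between clock's own z axis and vertical above 0.2 rad).
It fails at once if the clock is pushed out of its place (over 30 mm) (distance of clock from where it was at the start of the episode above 0.03 m).
It fails at once if a bystander is moved by more than 30 mm (distance of any of pin_punch, eyeglass_ring, pocket_watch, ivory_cup, parts_tray, screwdriver, oil_jar from where it was at the start of the episode above 0.03 m).
It also fails if it takes over 45 s, if anything falls off the work surface, if the arm or the gripper's body presses on something with over 40 N, if the wrist force passes 120 N, or if a joint passes its speed limit or range.

## Working session

There is one attempt and no reset: what is moved stays moved. The work goes in short steps, Python scripts to look and compute and a tool call to move; the robot and the scene stay as the last step left them, time stands still between calls to the robot, and variables do not carry over. Pictures are saved under pics/ and viewed, at most 10 in all, crops included, and the job is handed in when it is done.

Besides the shell and the picture viewer there is one more tool, called after ">>>" by a JSON object that holds its "name" and its "arguments", one argument or row to a line. arm_command: Moves the arm, as the interface text tells. Its arguments: {"type":"object","properties":{"fingers":{"type":"array","items":{"type":"number"}},"travel":{"type":"array","items":{"type":"array","items":{"type":"number"}}},"dr":{"type":"array","items":{"type":"array","items":{"type":"number"}}},"squeeze":{"type":"number"}},"required":["fingers","travel","dr"]}

```bash
mkdir -p pics; cat > h.py <<'E'
from cell import *
import numpy as np, cv2
def world(c,u,v,z):
    R=np.array(c["R"]);t=np.array(c["t"]);C=-R.T@t
    d=R.T@np.array([(u-c["cx"])/c["fx"],(v-c["cy"])/c["fy"],1.])
    return C+d*(z-C[2])/d[2]
def cloud(c):
    z=c["z_map"];v,u=np.indices(z.shape)
    P=np.stack([(u-c["cx"])/c["fx"]*z,(v-c["cy"])/c["fy"]*z,z],-1)
    return (P-np.array(c["t"]))@np.array(c["R"])
E
python3 - <<'E'
from h import *
s=observe();print({k:np.round(v,3).tolist() for k,v in s.items()})
for n in("top","scene"):
    c=read_camera(n);cv2.imwrite(f"pics/{n}0.png",c["color"])
    print(n,c["fx"],-np.array(c["R"]).T@c["t"])
    P=cloud(c);np.save(n+"P.npy",P)
    hsv=cv2.cvtColor(c["color"],cv2.COLOR_BGR2HSV)
    m=(((hsv[...,0]<8)|(hsv[...,0]>172))&(hsv[...,1]>140)&(hsv[...,2]>80)).astype(np.uint8)
    k,_,st,ce=cv2.connectedComponentsWithStats(m)
    for i in range(1,k):
        u,v=ce[i];print(st[i,4],ce[i].round(1),world(c,u,v,.052).round(4),P[int(round(v)),int(round(u))].round(4))
E
```

```text
{'time': 0.0, 'qpos': [1.009, 0.343, 1.525, 0.0, 1.275, -0.146], 'qvel': [0.0, 0.0, 0.0, 0.001, 0.0, 0.0], 'joint_efforts': [0.002, -43.125, -24.422, 0.072, 0.056, -0.0], 'tool_pos': [0.212, 0.48, 0.226], 'tool_rot': [-3.14, -0.0, 2.726], 'contact_force': [-0.268, -0.165, 0.547], 'torque': [0.038, -0.053, 0.0], 'grip_force': 0.0, 'opening': 0.092}
top 383.9760450034243 [ 4.18125326e-01 -7.66624164e-04  1.11874188e+00]
34 [404.4  92.2] [ 0.8874 -0.4452  0.052 ] [ 0.8669 -0.4242  0.1002]
1 [104. 109.] [0.8513 0.4319 0.052 ] [0.8161 0.3968 0.1386]
1 [126. 111.] [0.8441 0.3673 0.052 ] [0.8095 0.3375 0.1385]
198 [ 99.2 272.2] [0.3825 0.4258 0.052 ] [0.3821 0.4365 0.0264]
scene 419.10018734611356 [ 1.2160144  -0.48730822  0.86998428]
1 [211.  62.] [-0.2179  0.3234  0.052 ] [-1.6436  1.1294 -0.7613]
115 [329.5 127.8] [0.4191 0.3958 0.052 ] [0.3876 0.4335 0.0175]
2 [241.  183.5] [4.711e-01 1.000e-04 5.200e-02] [ 4.718e-01 -4.000e-04  5.080e-02]
2 [270.5 190. ] [0.5429 0.0521 0.052 ] [0.5422 0.0508 0.0523]
3 [228.7 204.7] [ 0.5216 -0.0757  0.052 ] [ 0.5228 -0.0754  0.0515]
1 [260. 213.] [ 0.5974 -0.0251  0.052 ] [ 0.5982 -0.0258  0.0532]
39 [169.7 379.2] [ 0.849  -0.4276  0.052 ] [ 0.8742 -0.4311  0.108 ]
```

View pics/top0.png

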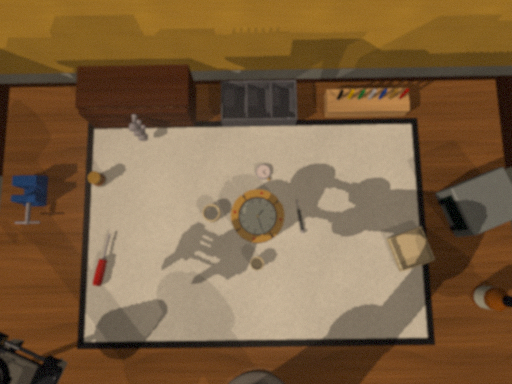

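View pics/scene0.png

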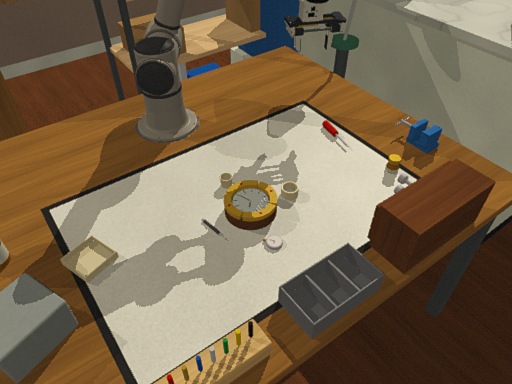

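```bash
python3 - <<'E'
import numpy as np
D=np.array([[.4711,.0001],[.5429,.0521],[.5974,-.0251],[.5216,-.0757]])
print((D[0]+D[2])/2,(D[1]+D[3])/2,D.mean(0)); c=D.mean(0)
print(np.linalg.norm(D-c,axis=1),np.degrees(np.arctan2(*(D-c).T[::-1])))
for n in("top","scene"):
    P=np.load(n+"P.npy").reshape(-1,3);Q=P[(P[:,2]>.048)&(P[:,2]<.056)&(np.hypot(*(P[:,:2]-c).T)<.1)]
    r=np.hypot(*(Q[:,:2]-c).T);print(n,len(Q),Q[:,:2].min(0),Q[:,:2].max(0),(Q[:,:2].min(0)+Q[:,:2].max(0))/2,r.min(),r.max(),Q[:,2].mean())
    Q=P[(P[:,2]>.012)&(P[:,2]<.3)&(np.hypot(*(P[:,:2]-c).T)<.2)&(np.hypot(*(P[:,:2]-c).T)>.085)]
    g=np.unique((Q[:,:2]/.03).round(),axis=0)*.03
    for a in g: 
        k=np.all(abs(Q[:,:2]-a)<.015,axis=1)
        if k.any(): print(a.round(3),k.sum(),Q[k,2].max().round(3))
E
```

```text
[ 0.53425 -0.0125 ] [ 0.53225 -0.0118 ] [ 0.53325 -0.01215]
[0.06334576 0.06497065 0.06544406 0.06460902] [ 168.8497148    81.45833295  -11.41295145 -100.38813092]
top 1000 [ 0.45844186 -0.08268239] [0.60520746 0.06587948] [ 0.53182466 -0.00840145] 0.050818006783309944 0.0783179438156245 0.05162679765891335
[ 0.39 -0.03] 16 0.039
[0.39 0.  ] 30 0.037
[ 0.42 -0.03] 8 0.036
[ 0.42 -0.  ] 22 0.036
[ 0.48 -0.15] 1 0.012
[ 0.51 -0.15] 1 0.013
[ 0.51 -0.12] 1 0.012
[0.51 0.12] 21 0.034
[0.51 0.15] 2 0.031
[0.54 0.09] 21 0.033
[0.54 0.12] 6 0.033
[0.54 0.15] 25 0.034
[0.57 0.09] 3 0.033
[0.57 0.12] 25 0.033
[0.57 0.15] 13 0.034
[ 0.66 -0.06] 2 0.017
[ 0.66 -0.03] 29 0.019
[ 0.66 -0.  ] 2 0.013
[ 0.69 -0.03] 12 0.018
scene 806 [ 0.45698513 -0.08723433] [0.60861179 0.06170298] [ 0.53279846 -0.01276567] 0.0506221964853148 0.07866169941919936 0.05137691279807561
[ 0.39 -0.03] 15 0.035
[0.39 0.  ] 62 0.037
[ 0.42 -0.03] 31 0.036
[ 0.42 -0.  ] 32 0.036
[0.51 0.12] 11 0.031
[ 0.54 -0.15] 2 0.013
[0.54 0.09] 33 0.032
[0.54 0.12] 24 0.031
[0.54 0.15] 43 0.032
[0.57 0.09] 27 0.03
[0.57 0.12] 44 0.031
[0.57 0.15] 6 0.032
[ 0.66 -0.06] 4 0.014
[ 0.66 -0.03] 19 0.016
[ 0.66 -0.  ] 1 0.012
[ 0.69 -0.06] 2 0.013
[ 0.69 -0.03] 16 0.015
```

The top view shows the clock at about pixel (257,216), with the ring at (211,213), cup (257,264), watch (263,171) and punch (300,215) near it but clear. The scene view shows the red dots around the rim at (241,183), (270,190), (229,205) and (260,213). That puts the clock centre at about (0.5325, -0.011) and the section middles at about 80°, 170°, -10° and -100°. I'll go above it with the fingers shut and look from close by.

```bash
cat >> h.py <<'E'
from scipy.spatial.transform import Rotation as Ro
def to(p,yaw):
    s=observe();R=Ro.from_euler("xyz",s["tool_rot"]);T=Ro.from_euler("xyz",[180,0,yaw],degrees=True)
    print("travel",(R.inv().apply(np.array(p)-s["tool_pos"])).round(4),"dr",(R.inv()*T).as_rotvec(degrees=True).round(2))
E
python3 -c "
from h import *
to([.5325,-.011,.2],170)"
```

```text
travel [-0.4916 -0.3196  0.0265] dr [ -0.08  -0.02 -13.82]
```

>>> {"name": "arm_command", "arguments": {
  "fingers": [1,1,1,1,1,1,1,1],
  "travel": [
    [-0.03,-0.02,0],
    [-0.06,-0.04,0],
    [-0.09,-0.06,0],
    [-0.12,-0.08,0],
    [-0.15,-0.1,0],
    [-0.18,-0.12,0],
    [-0.21,-0.14,0],
    [-0.24,-0.16,0]
  ],
  "dr": [
    [0,0,-2],
    [0,0,-4],
    [0,0,-6],
    [0,0,-8],
    [0,0,-10],
    [0,0,-12],
    [0,0,-14],
    [0,0,-14]
  ]
}}

```text
time: 0.77
tool_pos: [0.3673, 0.2353, 0.2266]
tool_rot: [-3.141, -0.0, 2.972]
contact_force: [0.8, 1.0, -0.7]
opening: 0.0431
grip_force: 0.0
```

```bash
python3 -c "
from h import *
print(observe()['tool_pos'],observe()['tool_rot'])
to([.5325,-.011,.2],170)"
```

```text
[0.36733618 0.23534615 0.22657767] [-3.14148861e+00 -2.79868625e-04  2.97225714e+00]
travel [-0.2043 -0.215   0.0265] dr [-0.01 -0.02  0.3 ]
```

>>> {"name": "arm_command", "arguments": {
  "fingers": [1,1,1,1,1,1,1,1],
  "travel": [
    [-0.026,-0.027,0.003],
    [-0.052,-0.054,0.006],
    [-0.078,-0.081,0.009],
    [-0.104,-0.108,0.012],
    [-0.13,-0.135,0.015],
    [-0.156,-0.162,0.018],
    [-0.182,-0.19,0.022],
    [-0.204,-0.215,0.026]
  ],
  "dr": [
    [0,0,0],
    [0,0,0],
    [0,0,0],
    [0,0,0],
    [0,0,0],
    [0,0,0],
    [0,0,0],
    [0,0,0]
  ]
}}

```text
time: 1.43
tool_pos: [0.5322, -0.0119, 0.2002]
tool_rot: [-3.142, -0.0, 2.969]
contact_force: [0.1, 0.8, -0.1]
opening: 0.0006
grip_force: 0.0
```

```bash
python3 - <<'E'
from h import *
c=read_camera("wrist");cv2.imwrite("pics/w1.png",c["color"])
P=cloud(c)
hsv=cv2.cvtColor(c["color"],cv2.COLOR_BGR2HSV)
m=(((hsv[...,0]<8)|(hsv[...,0]>172))&(hsv[...,1]>140)&(hsv[...,2]>50)).astype(np.uint8)
k,_,st,ce=cv2.connectedComponentsWithStats(m)
for i in range(1,k):
    u,v=ce[i];print(st[i,4],ce[i].round(1),world(c,u,v,.052).round(4),P[int(round(v)),int(round(u))].round(4))
Q=P[(P[...,2]>.049)&(P[...,2]<.056)];Q=Q[np.hypot(*(Q[:,:2]-[.5325,-.011]).T)<.1];print(len(Q),Q.min(0),Q.max(0),(Q.min(0)+Q.max(0))/2)
s=observe();print(s["tool_pos"],s["tool_rot"],s["contact_force"],s["opening"])
E
```

```text
35 [253.9 115.9] [ 0.469  -0.0005  0.052 ] [ 4.69e-01 -4.00e-04  5.42e-02]
28 [187.4 183.5] [ 0.5211 -0.0756  0.052 ] [ 0.5199 -0.0751  0.0552]
26 [319.5 184.6] [0.5445 0.0517 0.052 ] [0.5441 0.0516 0.0549]
12 [252.5 244.5] [ 0.5965 -0.0241  0.052 ] [ 0.5218 -0.0111  0.2116]
7785 [ 0.45746974 -0.08752086  0.0490063 ] [0.60421838 0.06305881 0.05580635] [ 0.53084406 -0.01223103  0.05240633]
[ 0.53463986 -0.01648516  0.19921307] [-3.13896063e+00  1.47965537e-03  2.96681332e+00] [ 2.03372133 -4.72670221 -0.26631928] 0.0007743266575995274
```

View pics/w1.png

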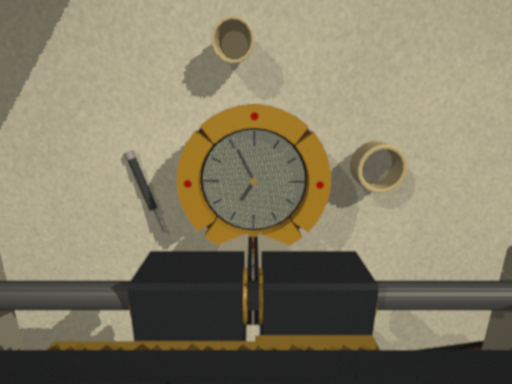

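The close view shows the clock centred at about (253,180), with red dots at (254,116), (187,183), (319,185) and one behind the fingers at about (252,244). The centre is (0.533, -0.012) and the sections sit at 80° + 90°k, which agrees with the first estimate. I'll press the 170° section first.

```bash
python3 -c "
from h import *
to([.468,-.0005,.065],170)"
```

```text
travel [0.0686 0.0045 0.1341] dr [-0.15  0.08 -0.01]
```

>>> {"name": "arm_command", "arguments": {
  "fingers": [1,1,1,1,1,1,1],
  "travel": [
    [0.02,0,0.01],
    [0.04,0,0.04],
    [0.06,0,0.07],
    [0.066,0,0.1],
    [0.066,0,0.125],
    [0.066,0,0.135],
    [0.066,0,0.135]
  ],
  "dr": [
    [0,0,0],
    [0,0,0],
    [0,0,0],
    [0,0,0],
    [0,0,0],
    [0,0,0],
    [0,0,0]
  ]
}}

```text
time: 2.07
tool_pos: [0.464, 0.0021, 0.0633]
tool_rot: [3.142, -0.006, 2.97]
contact_force: [0.2, 0.2, -0.3]
opening: 0.0007
grip_force: 0.0
```

>>> {"name": "arm_command", "arguments": {
  "fingers": [1,1,1,1,1,1,1,1],
  "travel": [
    [0,0,0.004],
    [0,0,0.008],
    [0,0,0.011],
    [0,0,0.013],
    [0,0,0.014],
    [0,0,0.015],
    [0,0,0.016],
    [0,0,0.017]
  ],
  "dr": [
    [0,0,0],
    [0,0,0],
    [0,0,0],
    [0,0,0],
    [0,0,0],
    [0,0,0],
    [0,0,0],
    [0,0,0]
  ]
}}

```text
time: 2.73
tool_pos: [0.4664, 0.0016, 0.0489]
tool_rot: [3.142, 0.001, 2.97]
contact_force: [-0.5, 0.6, -0.5]
opening: 0.0004
grip_force: 0.0
```

>>> {"name": "arm_command", "arguments": {
  "fingers": [1,1,1,1],
  "travel": [
    [0,0,0.001],
    [0,0,0.002],
    [0,0,0.0025],
    [0,0,0.0025]
  ],
  "dr": [
    [0,0,0],
    [0,0,0],
    [0,0,0],
    [0,0,0]
  ]
}}

```text
time: 3.07
tool_pos: [0.4662, 0.0016, 0.0461]
tool_rot: [3.142, -0.0, 2.97]
contact_force: [0.0, 0.3, 0.5]
opening: 0.0002
grip_force: 0.1
```

```bash
python3 - <<'E'
from h import *
s=observe();print(s["tool_pos"],s["contact_force"])
for n in("scene","top"):
    P=cloud(read_camera(n)).reshape(-1,3);d=P[:,:2]-[.533,-.012];r=np.hypot(*d.T);a=np.degrees(np.arctan2(d[:,1],d[:,0]))
    for t in(-100,-10,80,170):
        k=(abs((a-t+180)%360-180)<35)&(r>.058)&(r<.071)&(P[:,2]<.06);print(n,t,k.sum(),np.median(P[k,2]).round(4))
E
```

```text
[0.46624819 0.00159992 0.04610044] [0.04310615 0.32843579 0.47340283]
scene -100 97 0.0514
scene -10 113 0.0513
scene 80 90 0.0512
scene 170 69 0.0461
top -100 37 0.0511
top -10 127 0.0516
top 80 50 0.052
top 170 0 nan
  return _methods._mean(a, axis=axis, dtype=dtype,
  ret = ret.dtype.type(ret / rcount)
```

The first section is home: its top reads 46 mm in the scene depth and the other three still read 51 to 52. Next is the opposite one, at -10°.

>>> {"name": "arm_command", "arguments": {
  "fingers": [1,1,1,1,1,1,1,1],
  "travel": [
    [0,0,-0.015],
    [-0.01,0,-0.03],
    [-0.04,-0.001,-0.03],
    [-0.075,-0.002,-0.03],
    [-0.11,-0.002,-0.03],
    [-0.13,-0.002,-0.026],
    [-0.132,-0.002,-0.02],
    [-0.132,-0.002,-0.018]
  ],
  "dr": [
    [0,0,0],
    [0,0,0],
    [0,0,0],
    [0,0,0],
    [0,0,0],
    [0,0,0],
    [0,0,0],
    [0,0,0]
  ]
}}

```text
time: 3.83
tool_pos: [0.5957, -0.0229, 0.0627]
tool_rot: [3.142, -0.002, 2.97]
contact_force: [-1.1, -0.0, -0.6]
opening: 0.0003
grip_force: 0.0
```

>>> {"name": "arm_command", "arguments": {
  "fingers": [1,1,1,1,1],
  "travel": [
    [0,0,0],
    [0,0,0.004],
    [0,0,0.008],
    [0,0,0.01],
    [0,0,0.011]
  ],
  "dr": [
    [0,0,0],
    [0,0,0],
    [0,0,0],
    [0,0,0],
    [0,0,0]
  ]
}}

```text
time: 4.25
tool_pos: [0.5954, -0.0227, 0.053]
tool_rot: [3.142, -0.001, 2.97]
contact_force: [0.4, 0.2, 0.1]
opening: 0.0002
grip_force: 0.0
```

>>> {"name": "arm_command", "arguments": {
  "fingers": [1,1,1,1,1,1,1,1],
  "travel": [
    [-0.002,0,-0.001],
    [-0.002,0,0.001],
    [-0.002,0,0.002],
    [-0.002,0,0.003],
    [-0.002,0,0.004],
    [-0.002,0,0.005],
    [-0.002,0,0.006],
    [-0.002,0,0.0065]
  ],
  "dr": [
    [0,0,0],
    [0,0,0],
    [0,0,0],
    [0,0,0],
    [0,0,0],
    [0,0,0],
    [0,0,0],
    [0,0,0]
  ]
}}

```text
time: 4.92
tool_pos: [0.5975, -0.0231, 0.0461]
tool_rot: [3.142, -0.001, 2.97]
contact_force: [0.1, -1.3, -0.2]
opening: 0.0005
grip_force: 0.0
```

>>> {"name": "arm_command", "arguments": {
  "fingers": [1,1,1,1,1,1,1,1],
  "travel": [
    [0,0,-0.02],
    [0,0,-0.04],
    [0.01,0.01,-0.04],
    [0.02,0.02,-0.04],
    [0.035,0.035,-0.04],
    [0.05,0.05,-0.04],
    [0.06,0.06,-0.04],
    [0.065,0.065,-0.04]
  ],
  "dr": [
    [0,0,0],
    [0,0,7],
    [0,0,14],
    [0,0,21],
    [0,0,28],
    [0,0,35],
    [0,0,42],
    [0,0,49]
  ]
}}

```text
time: 5.58
tool_pos: [0.5434, 0.0534, 0.0864]
tool_rot: [-3.14, -0.001, 2.11]
contact_force: [-1.0, 0.3, 0.1]
opening: 0.0003
grip_force: 0.0
```

>>> {"name": "arm_command", "arguments": {
  "fingers": [1,1,1,1,1,1,1],
  "travel": [
    [0,0,0],
    [0,0,0],
    [0,0,0],
    [0,0,0],
    [0,0,0.01],
    [0,0,0.02],
    [0,0,0.024]
  ],
  "dr": [
    [0,0,7],
    [0,0,14],
    [0,0,21],
    [0,0,28],
    [0,0,35],
    [0,0,41],
    [0,0,41]
  ]
}}

```text
time: 6.17
tool_pos: [0.5441, 0.052, 0.0614]
tool_rot: [-3.139, 0.0, 1.396]
contact_force: [-0.6, 0.5, -0.2]
opening: 0.0006
grip_force: 0.0
```

```bash
cat > chk.py <<'E'
from h import *
s=observe();print(s["tool_pos"],s["tool_rot"],s["contact_force"])
for n in("scene","top"):
    P=cloud(read_camera(n)).reshape(-1,3);d=P[:,:2]-[.533,-.012];r=np.hypot(*d.T);a=np.degrees(np.arctan2(d[:,1],d[:,0]))
    for t in(-100,-10,80,170):
        k=(abs((a-t+180)%360-180)<35)&(r>.058)&(r<.071)&(P[:,2]<.06);print(n,t,k.sum(),np.median(P[k,2]).round(4) if k.any() else None)
E
python3 chk.py; python3 -c "
from h import *
to([.5444,.0525,.058],80)"
```

```text
[0.5441351  0.0519664  0.06144392] [-3.13945362e+00  2.04536663e-04  1.39575812e+00] [-0.61112339  0.50017533 -0.19667482]
scene -100 103 0.0516
scene -10 106 0.0446
scene 80 63 0.0515
scene 170 85 0.0452
top -100 131 0.0513
top -10 61 0.0455
top 80 0 None
top 170 60 0.045
travel [0.0006 0.0001 0.0038] dr [-0.13  0.01  0.38]
```

Two are home. The third, at 80°, comes next.

>>> {"name": "arm_command", "arguments": {
  "fingers": [1,1,1,1,1,1,1,1],
  "travel": [
    [0.001,0,0.004],
    [0.001,0,0.008],
    [0.001,0,0.01],
    [0.001,0,0.0115],
    [0.001,0,0.0125],
    [0.001,0,0.0135],
    [0.001,0,0.0145],
    [0.001,0,0.0155]
  ],
  "dr": [
    [0,0,0],
    [0,0,0],
    [0,0,0],
    [0,0,0],
    [0,0,0],
    [0,0,0],
    [0,0,0],
    [0,0,0]
  ]
}}

```text
time: 6.93
tool_pos: [0.5452, 0.0528, 0.047]
tool_rot: [3.141, 0.0, 1.399]
contact_force: [0.3, -0.3, 1.2]
opening: 0.0008
grip_force: 0.0
```

```bash
python3 chk.py; python3 -c "
from h import *
to([.5215,-.0765,.061],80)"
```

```text
[0.5452118  0.05280231 0.0470133 ] [3.14149693e+00 4.27679602e-05 1.39949833e+00] [ 0.26385422 -0.3423063   1.21160361]
scene -100 104 0.0513
scene -10 97 0.0453
scene 80 49 0.045
scene 170 87 0.046
top -100 130 0.0517
top -10 68 0.0452
top 80 0 None
top 170 57 0.0452
travel [-0.1314 -0.0012 -0.0141] dr [-0.02  0.    0.18]
```

The third is home. The last one is at -100°.

>>> {"name": "arm_command", "arguments": {
  "fingers": [1,1,1,1,1,1,1,1],
  "travel": [
    [0,0,-0.015],
    [-0.01,0,-0.03],
    [-0.045,-0.001,-0.03],
    [-0.08,-0.001,-0.03],
    [-0.11,-0.001,-0.03],
    [-0.13,-0.001,-0.025],
    [-0.132,-0.001,-0.018],
    [-0.132,-0.001,-0.014]
  ],
  "dr": [
    [0,0,0],
    [0,0,0],
    [0,0,0],
    [0,0,0],
    [0,0,0],
    [0,0,0],
    [0,0,0],
    [0,0,0]
  ]
}}

```text
time: 7.7
tool_pos: [0.5213, -0.0779, 0.0605]
tool_rot: [-3.141, -0.0, 1.397]
contact_force: [0.1, 1.0, -0.2]
opening: 0.0005
grip_force: 0.0
```

>>> {"name": "arm_command", "arguments": {
  "fingers": [1,1,1,1,1,1,1,1],
  "travel": [
    [0,0,0.002],
    [0,0,0.005],
    [0,0,0.008],
    [0,0,0.0105],
    [0,0,0.012],
    [0,0,0.013],
    [0,0,0.014],
    [0,0,0.0145]
  ],
  "dr": [
    [0,0,0],
    [0,0,0],
    [0,0,0],
    [0,0,0],
    [0,0,0],
    [0,0,0],
    [0,0,0],
    [0,0,0]
  ]
}}

```text
time: 8.37
tool_pos: [0.5217, -0.0769, 0.0465]
tool_rot: [-3.141, -0.0, 1.4]
contact_force: [-1.0, 0.5, -0.2]
opening: 0.0004
grip_force: 0.0
```

>>> {"name": "arm_command", "arguments": {
  "fingers": [1,1,1,1,1,1,1,1],
  "travel": [
    [0,0,-0.02],
    [0,0,-0.05],
    [0,0,-0.08],
    [0,0,-0.11],
    [0,0,-0.14],
    [0,0,-0.15],
    [0,0,-0.15],
    [0,0,-0.15]
  ],
  "dr": [
    [0,0,0],
    [0,0,0],
    [0,0,0],
    [0,0,0],
    [0,0,0],
    [0,0,0],
    [0,0,0],
    [0,0,0]
  ]
}}

```text
time: 9.03
tool_pos: [0.5214, -0.077, 0.1962]
tool_rot: [-3.142, -0.0, 1.399]
contact_force: [-0.8, -0.8, -0.7]
opening: 0.0007
grip_force: 0.0
```

```bash
python3 chk.py; python3 -c "
from h import *
cv2.imwrite('pics/end.png',read_camera('scene')['color'])"
```

```text
[ 0.52142514 -0.07695473  0.19623401] [-3.14156125e+00 -8.73332469e-05  1.39931265e+00] [-0.80220259 -0.7514184  -0.68572885]
scene -100 99 0.0456
scene -10 102 0.045
scene 80 86 0.0451
scene 170 80 0.0456
top -100 0 None
top -10 38 0.0449
top 80 132 0.0461
top 170 49 0.0451
```

View pics/end.png

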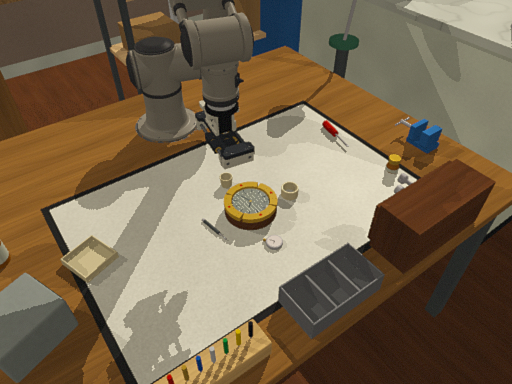

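The final view shows the clock still in place at about (250,203) with its rim flush, the bystanders where they were, and the arm clear above. All four section tops read about 45 to 46 mm.

```bash
python3 -c "
from cell import *
print(hand_in())"
```

```text
the job is handed in; nothing more can be done
None
```

All four bezel sections are pressed home (their tops read 45–46 mm above the bench) with the clock and bystanders still in place, and the job was handed in at about 9 s; no verdict was returned.

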